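# Refill the sprung note-pad dispenser

### The job

Refill the empty note-pad dispenser on the desk with the two oblong pads, one at a time: first set the thick pad flat into the mouth and push it down on the sprung platform until both steel catches snap shut over its top, let it go, then do the same with the thin pad on top of it. Leave both pads lying flat in the dispenser, held down by the catches, and do not disturb the square memo pad, the mug, the stapler or the pill jar.

Things in the scene. Friction and masses are not known exactly. Their poses are not given: they have to be found in the camera images.
- dispenser: Note-pad dispenser fixed to the desk: black base 130 x 84 mm, 50 mm high, with two grey channel-shaped end walls up to 143 mm above the desk, then flares leaning outward to 155 mm. Well inside 80 x 55 mm. Origin: centre of underside; z up; x along the well's long side, as a pad must lie (either way round).
- lips (a point): Point on the dispenser's axis 115 mm above the desk, level with the flat undersides of both steel catches; axes as the dispenser's. A pad that is home has its top at this level, sprung up against the undersides. The channels wrap only the last 16 mm of the well at each end: the middle 48 mm of both long sides is open, base to top, for fingers holding a pad by its long sides.
- platform (a joint): How far the aluminium platform in the well (76 x 50 mm) has sunk, m: 0 with the well empty, when its top is 6 mm below lips; at most 0.056. Sprung upwards: about 4 N at 0 and 180 N per m more. About 0.024 with the thick pad home, 0.044 with both.
- catch_far (a joint): Sprung steel catch, 30 mm wide, in the end wall at the dispenser's +x end: 0 = shut, sticking 6 mm into the well; grows (m, to 0.009) as it is pushed outwards. Underside flat, at the level of lips; nose 3 mm high; above it a slope runs back to the wall 13 mm above lips.
- catch_near (a joint): The same catch at the -x end. A pad set into the mouth rests on the slopes of both catches, its underside about 10 mm above lips. Pushed down at its middle with about 5 to 15 N it spreads them, and they snap shut once its top has passed lips; push a few mm farther, then let go.
- pad_thick: The thick oblong note pad: off-white paper block with a brown card backing, 76 x 51 x 30 mm (x, y, z), about 100 g, lying flat on the desk, backing down. Origin: centre of its underside, z up, x along its long side.
- pad_thin: The thin oblong note pad, the same but 76 x 51 x 20 mm, about 70 g. Origin: centre of its underside, z up, x along its long side.
- memo_square: Bystander: square memo pad 86 x 86 x 18 mm, too wide for the well. Origin: centre of its underside.
- mug: Bystander: white mug, 82 mm across, 92 mm high, handle towards its +y. Origin: centre of its underside.
- stapler: Bystander: black stapler, 150 x 36 mm, about 58 mm high, long side along its x. Origin: centre of its underside.
- pill_jar: Bystander: white pill jar, 54 mm across, 85 mm high. Origin: centre of its underside.
Not all that is in view belongs to the job. What is shaped like the pad_thick but orange or yellow is not meant.

How it is judged:
By the outcome, as a careful person would: the job done as asked, in the order asked, and still so for the second after the job is handed in, with the robot touching nothing.
It also fails if it takes over 72 s, if anything falls off the work surface, if the arm or the gripper's body presses on something with over 40 N, if the wrist force passes 120 N, or if a joint passes its speed limit or range.

### The arm

A 6-joint arm with a two-finger parallel gripper is mounted at the origin on the work surface. World frame = base frame: x ahead of the robot, y to its left, z up, the work surface at z = 0. Lengths are in m, angles in rad, forces in N, time in s.
With the tool pointing down it reaches from about 0.425 to 0.95 m from the base axis. Payload 3.5 kg.
Tool frame: the origin (TCP) lies at the very end of the fingers, on their centre line; the grasp point (between the pads) lies 19 mm behind it; z points along the fingers, y is the line along which they close (so a half turn about z gives the same grasp; the last joint's range is limited). The gripper opens to 85 mm and grips with 20 to 120 N. Pads are 22 mm wide; open, the fingers measure 114 mm over their backs; the gripper's body (76 mm by 85 mm) begins 54 mm behind the grasp point. The pads swing forward as they close: fully open they stand 13 mm farther back than shut.
Start: joints at [-1.301, 0.286, 1.577, -0, 1.279, -0.15], TCP at [0.275, -0.616, 0.231] pointing down, gripper open.
Joint ranges: [-2.77, 2.77], [-0.9, 2.22], [0.21, 2.48], [-1.53, 4.67], [0.24, 2.81], [-2.84, 2.84]. Speed limits (rad/s): [2.79, 2.79, 3.14, 3.14, 3.14, 3.14].

### API

Orientations are given as a unit quaternion [x, y, z, w].
In Python, from plant import get_state, read_camera, sign_off, recognise gives the robot as it stands.
- The arm moves only by the tool arm_command, never from a script. Its argument "steps" is a list of rows, each an object with "translation": the shift along the tool's x, y, z scaled (see below), a list of three; "twist": the turn, a rotation vector about the tool's x, y, z scaled (see below), a list of three; "fingers": the opening, from -1 (shut) to 1 (fully open). In form: [{"translation": [x, y, z], "twist": [rx, ry, rz], "fingers": fingers}, ...]. A call has 1 to 5 rows; each row is the pose to reach, as a shift and turn from the pose commanded when the call began, along the tool's axes at that moment; what a row does not reach only later rows make up. The controller multiplies each number of a shift by 75 cm and each number of a turn by 60 degrees. A row lasts 1/8 s, in which the tool goes at most 62.5 mm and 10.7 degrees, less where a joint would pass 70% of its speed; a pose out of reach is approached as far as the arm can. A call with a number of a shift or a turn outside -1 to 1 is refused whole. A call with a gripper value outside its range is refused whole. The fingers move at their own pace and stop on an object; "grip_force" is the grip in N (left out, the last holds). Time passes only in rows, so rows that repeat a pose let the fingers close. It gives the time, the measured TCP pose, the force, the opening and the grip force at its end, in the units of the state.
- get_state(): the state, without advancing time (a new reading comes with each control period).
- read_camera(name): name is "scene" or "top" or "wrist"; returns a dict with "pixels" (384x512x3 uint8, red, green, blue), "K" (3x3 intrinsics, pixels), "k1" (the pictures are not rectified: a ray, as slopes to the right and down, at radius r is drawn at 1 + k1 r^2 times it, then the intrinsics apply), "R" (3x3) and "t" (3): a world point X has camera coordinates R X + t; the wrist camera has in their place "T_tool_cam" (4x4, takes a point from camera to tool coordinates, whose origin is the TCP and whose axes are the flange's). Camera axes: x right, y down, z forward; pixel columns grow to the right and rows downward; lengths in m; the calibration is good to about 2 mm. A picture is of the moment at which its call begins: read the wrist's pose just before it. There is no depth.
- sign_off(): hands the job in; it is judged then, once.
Trained networks look in a picture, given as the dict that the camera call returned (one of the last four; its "shot" number tells which), for a name from the list of things; names that differ only in an ending like _2 or _b are one class to them, and where a whole thing is asked for, a point or a joint stands for the part that bears it (a point fixed in the world has none). Each returns a list of dicts, best first, with "conf" (0 to 1); they miss things now and then, are a little off and sometimes report something else, mostly with a low value. They report only what shows in the picture. A call takes as long as a camera call. They do not tell look-alikes from the thing itself.
- recognise(picture, query): "point" ([row, column] in pixels, amid what is visible of it).
The state is a dict: "time": time; "qpos": joint angles; "dq": joint speeds; "joint_efforts": joint torques, N m; "eef_pos": TCP position; "tcp_rot": TCP orientation; "contact_force": force on the tool from outside, world axes, zero at the start; "wrist_torque": the same for the moment, N m; "opening": opening from 0.0 (shut) to 1.0 (fully open); "finger_force": force on a finger pad.
Only numpy, scipy, OpenCV 4.12 (cv2) and the standard library are available. Lean on these libraries where they do the work, as an engineer would, in place of code of your own. Each camera call takes 0.05 s, during which the arm holds its last target. There are 200 camera calls.

## Working session

There is one attempt and no reset: what is moved stays moved. The work goes in short steps, Python scripts to look and compute and a tool call to move; the robot and the scene stay as the last step left them, time stands still between calls to the robot, and variables do not carry over. Pictures are saved under pics/ and viewed, at most 10 in all, crops included, and the job is handed in when it is done.

Besides the shell and the picture viewer there is one more tool, called after "Call:" as name(argument=value, ...) on one line, values as JSON. arm_command: Moves the arm, as the interface text tells. Shifts and turns lie within -1 to 1; 1 stands for 75 cm of shift or 60 degrees of turn. Its arguments: {"type":"object","properties":{"steps":{"type":"array"},"grip_force":{"type":"number"}},"required":["steps"]}

```bash
mkdir -p pics; ls
cat > h.py <<'E'
import numpy as np, cv2
from plant import get_state, read_camera, sign_off, recognise
from scipy.spatial.transform import Rotation as Ro
def ray(p,rc):
    "pixel [row,col] -> origin, direction in world (fixed cams)"
    K=np.array(p["K"]);d=np.array([p["k1"],0,0,0,0.])
    u=cv2.undistortPoints(np.array([[[rc[1],rc[0]]]],float),K,d)[0,0]
    R=np.array(p["R"]);t=np.array(p["t"])
    return -R.T@t, R.T@np.array([u[0],u[1],1])
def at(p,rc,z):
    o,d=ray(p,rc);return o+d*(z-o[2])/d[2]
def proj(p,X):
    K=np.array(p["K"]);d=np.array([p["k1"],0,0,0,0.])
    R=np.array(p["R"]);t=np.array(p["t"])
    return cv2.projectPoints(np.array(X,float).reshape(-1,1,3),cv2.Rodrigues(R)[0],t,K,d)[0][:,0]
def wristify(p,s):
    T=np.eye(4);T[:3,:3]=Ro.from_quat(s["tcp_rot"]).as_matrix();T[:3,3]=s["eef_pos"]
    W=np.linalg.inv(T@np.array(p["T_tool_cam"]));p["R"]=W[:3,:3];p["t"]=W[:3,3];return p
E
python3 - <<'E'
from h import *
s=get_state();print({k:np.round(v,3).tolist() for k,v in s.items()})
a=read_camera("scene");b=read_camera("top")
cv2.imwrite("pics/top.png",b["pixels"][:,:,::-1]);cv2.imwrite("pics/scene.png",a["pixels"][:,:,::-1])
for n,p in(("top",b),("scene",a)):
  for q in["dispenser","pad_thick","pad_thin","memo_square","mug","stapler","pill_jar"]:
    for r in recognise(p,q)[:4]:print(n,q,np.round(r["point"]),round(r["conf"],2),at(p,r["point"],0.03).round(3))
E
```

```text
pics
{'time': 0.0, 'qpos': [-1.301, 0.287, 1.578, 0.0, 1.279, -0.15], 'dq': [0.001, 0.001, -0.001, 0.002, 0.0, -0.0], 'joint_efforts': [0.001, -40.598, -29.262, -0.0, 0.006, 0.0], 'eef_pos': [0.275, -0.616, 0.23], 'tcp_rot': [0.978, 0.208, -0.0, -0.001], 'contact_force': [0.733, -0.674, 0.473], 'wrist_torque': [0.053, 0.006, -0.038], 'finger_force': 0.0, 'opening': 1.001}
top dispenser [172. 273.] 0.55 [ 0.58  -0.025  0.03 ]
top pad_thick [229. 214.] 0.94 [0.417 0.154 0.03 ]
top pad_thick [176. 191.] 0.93 [0.575 0.22  0.03 ]
top pad_thick [267. 150.] 0.81 [0.311 0.345 0.03 ]
top pad_thick [224. 175.] 0.75 [0.435 0.27  0.03 ]
top pad_thin [140. 377.] 0.63 [ 0.668 -0.342  0.03 ]
top pad_thin [199. 356.] 0.58 [ 0.493 -0.27   0.03 ]
top pad_thin [131. 204.] 0.28 [0.713 0.179 0.03 ]
top memo_square [165. 134.] 0.68 [0.615 0.393 0.03 ]
top mug [132. 204.] 0.79 [0.711 0.178 0.03 ]
top mug [140. 376.] 0.18 [ 0.666 -0.34   0.03 ]
top stapler [117. 288.] 0.72 [ 0.747 -0.076  0.03 ]
top pill_jar [141. 376.] 0.68 [ 0.664 -0.341  0.03 ]
scene dispenser [211. 244.] 0.72 [ 0.536 -0.004  0.03 ]
scene pad_thick [181. 278.] 0.89 [0.443 0.135 0.03 ]
scene pad_thick [155. 278.] 0.86 [0.313 0.181 0.03 ]
scene pad_thick [173. 317.] 0.81 [0.442 0.268 0.03 ]
scene pad_thick [204. 318.] 0.8 [0.577 0.214 0.03 ]
scene pad_thin [226. 148.] 0.75 [ 0.514 -0.281  0.03 ]
scene memo_square [211. 376.] 0.98 [0.654 0.366 0.03 ]
scene mug [235. 327.] 0.79 [0.695 0.191 0.03 ]
scene stapler [280. 237.] 0.97 [ 0.769 -0.087  0.03 ]
scene pill_jar [271. 130.] 0.66 [ 0.661 -0.341  0.03 ]
scene pill_jar [211. 246.] 0.4 [0.538 0.001 0.03 ]
```

Run:
```python
import cv2
a=cv2.imread("pics/top.png")[90:290,120:400];b=cv2.imread("pics/scene.png")[130:310,100:400]
cv2.imwrite("pics/topc.png",cv2.resize(a,None,fx=2.8,fy=2.8,interpolation=cv2.INTER_CUBIC))
cv2.imwrite("pics/scenec.png",cv2.resize(b,None,fx=2.6,fy=2.6,interpolation=cv2.INTER_CUBIC))
```

```text
(no output)
```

View pics/topc.png

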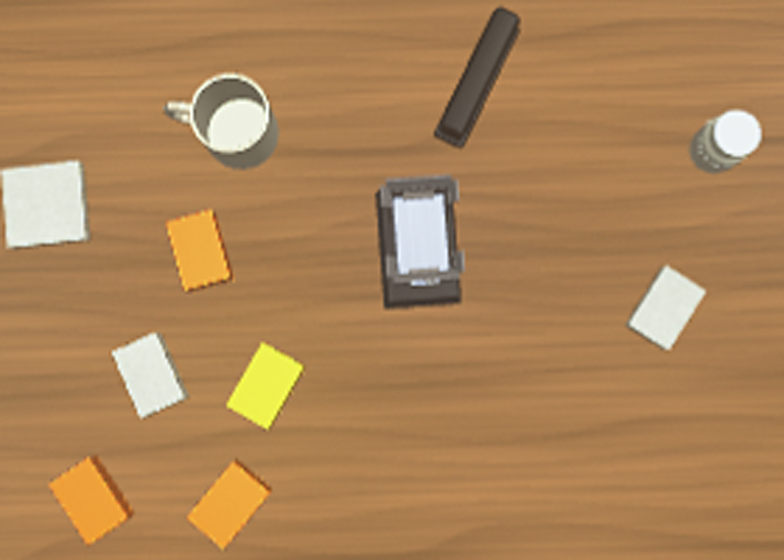

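View pics/scenec.png

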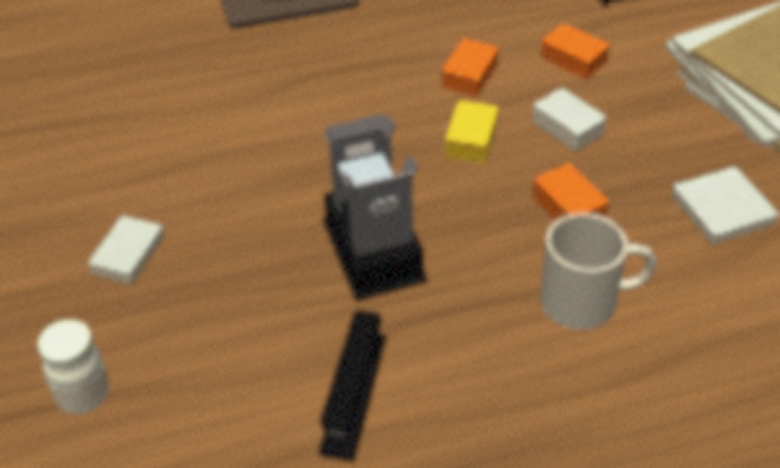

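Candidates for the oblong pads, as [row, col] in the top picture:
- Off-white [224,174], visibly thick.
- Off-white [200,358], thinner.
- Orange at [179,191], [268,152] and [270,202], and yellow [228,214]. These are look-alikes and are excluded by colour.

The square white one at [163,136] is the memo. Next I'll measure and confirm with a crop.

```bash
cat >> h.py <<'E'
from scipy.optimize import least_squares
def box(x,y,a,L,W,h):
    c,s=np.cos(a),np.sin(a)
    return np.array([[x+c*i*L/2-s*j*W/2,y+s*i*L/2+c*j*W/2,z] for z in(0,h) for i,j in((-1,-1),(1,-1),(1,1),(-1,1))])
def mask(p,rc,box_=45):
    hsv=cv2.cvtColor(p["pixels"],cv2.COLOR_RGB2HSV);m=((hsv[...,1]<60)&(hsv[...,2]>110)).astype(np.uint8)
    m=cv2.morphologyEx(m,cv2.MORPH_OPEN,np.ones((3,3)))
    n,l,st,c=cv2.connectedComponentsWithStats(m,connectivity=4);k=l[int(rc[0]),int(rc[1])]
    return (l==k).astype(np.uint8)
def fit(obs,x0,h,L=.076,W=.051):
    "obs: list of (picture,mask). Silhouette fit by IoU (Nelder-Mead)"
    from scipy.optimize import minimize
    S=8
    def cost(q):
        e=0
        for p,m in obs:
            hull=cv2.convexHull(proj(p,box(q[0],q[1],q[2],L,W,h)).astype(np.float32))
            r=np.zeros(m.shape,np.uint8);cv2.fillConvexPoly(r,np.round(hull*256).astype(np.int32),1,cv2.LINE_8,8)
            big=np.zeros_like(r)
            e+=(r!=m).sum()/max(m.sum(),1)
        return e
    best=None
    for a in np.arange(0,np.pi,np.pi/8) if len(x0)==2 else [x0[2]]:
        q=np.array([x0[0],x0[1],a]);sx=q+np.array([[0,0,0],[.006,0,0],[0,.006,0],[0,0,.2]])
        r=minimize(cost,q,method="Nelder-Mead",options=dict(initial_simplex=sx,xatol=1e-4,fatol=1e-4))
        if best is None or r.fun<best.fun:best=r
    return best.x,best.fun
E
python3 - <<'E'
from h import *
a=read_camera("scene");b=read_camera("top")
for n,t,s,x in(("left",(224,175),(173,317),(.44,.27)),("right",(199,356),(226,148),(.5,-.275))):
  ms=[(b,mask(b,t)),(a,mask(a,s))];print(n,[m.sum() for _,m in ms])
  for h in(.02,.03):
    q,f=fit(ms,x,h);print(h,q.round(4),round(f,3),[np.round(fit([o],q,h)[0],4) for o in ms])
c1=a["pixels"][145:200,285:350];c2=a["pixels"][200:255,115:180]
cv2.imwrite("pics/cand.png",cv2.resize(np.hstack([c1,c2])[:,:,::-1],None,fx=6,fy=6,interpolation=cv2.INTER_CUBIC))
E
```

```text
left [np.uint64(457), np.uint64(372)]
0.02 [0.4335 0.2825 0.387 ] 0.278 [array([0.4353, 0.2821, 0.4481]), array([0.4286, 0.2806, 0.3842])]
0.03 [0.4367 0.2781 3.4714] 0.403 [array([0.4367, 0.2785, 3.4855]), array([0.4367, 0.2781, 3.4714])]
right [np.uint64(448), np.uint64(414)]
0.02 [ 0.4918 -0.2788  2.5101] 0.365 [array([ 0.4918, -0.2788,  2.5101]), array([ 0.4909, -0.278 ,  2.5253])]
0.03 [ 0.489  -0.2779  2.5543] 0.622 [array([ 0.489 , -0.2779,  2.5543]), array([ 0.4895, -0.2787,  2.7164])]
```

View pics/cand.png

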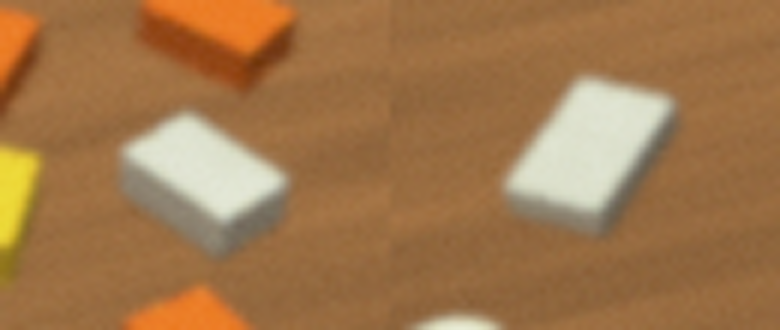

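The crop confirms it: left ([173,317] in the scene picture) is the thick off-white pad and right ([226,148]) is the thin one. Their heights match the fit. Next I'll get a wrist look at the dispenser.

```bash
cat >> h.py <<'E'
def cmd(pos,yaw,ref=None):
    "translation, twist numbers from present (or given) commanded pose to pos with tool down, tool x at yaw"
    s=get_state() if ref is None else ref
    R=Ro.from_quat(s["tcp_rot"]);G=Ro.from_euler("z",yaw)*Ro.from_euler("x",np.pi)
    t=R.inv().apply(np.array(pos)-s["eef_pos"])/.75;w=(R.inv()*G).as_rotvec()/np.radians(60)
    print("T",t.round(4).tolist(),"W",w.round(4).tolist())
E
python3 - <<'E'
from h import *
cmd((.53,-.03,.34),0)
p=read_camera("wrist");print(np.round(p["K"],1),p["k1"],np.round(p["T_tool_cam"],3))
E
```

```text
T [0.629, -0.5755, -0.1449] W [0.0, 0.0, 0.4008]
[[330.9   0.  256. ]
 [  0.  330.9 185.1]
 [  0.    0.    1. ]] -0.06204273510198644 [[ 0.001 -0.961 -0.277  0.069]
 [ 1.     0.001 -0.001 -0.   ]
 [ 0.001 -0.277  0.961 -0.142]
 [ 0.     0.     0.     1.   ]]
```

Call:
arm_command(steps=[{"translation": [0.629, -0.5755, -0.145], "twist": [0, 0, 0.4], "fingers": 1}, {"translation": [0.629, -0.5755, -0.145], "twist": [0, 0, 0.4], "fingers": 1}, {"translation": [0.629, -0.5755, -0.145], "twist": [0, 0, 0.4], "fingers": 1}, {"translation": [0.629, -0.5755, -0.145], "twist": [0, 0, 0.4], "fingers": 1}, {"translation": [0.629, -0.5755, -0.145], "twist": [0, 0, 0.4], "fingers": 1}])

```text
time: 1.58
eef_pos: [0.3984, -0.332, 0.2843]
tcp_rot: [1.0, 0.0, 0.0, 0.0]
contact_force: [1.0, 0.1, -0.5]
opening: 1.0
finger_force: 0.0
```

Run:
```python
from h import *
cmd((.53,-.03,.34),0)
```

```text
T [0.1757, -0.4025, -0.0743] W [0.0005, -0.0007, 0.0005]
```

Call:
arm_command(steps=[{"translation": [0.176, -0.4025, -0.074], "twist": [0, 0, 0], "fingers": 1}, {"translation": [0.176, -0.4025, -0.074], "twist": [0, 0, 0], "fingers": 1}, {"translation": [0.176, -0.4025, -0.074], "twist": [0, 0, 0], "fingers": 1}, {"translation": [0.176, -0.4025, -0.074], "twist": [0, 0, 0], "fingers": 1}, {"translation": [0.176, -0.4025, -0.074], "twist": [0, 0, 0], "fingers": 1}])

```text
time: 2.2
eef_pos: [0.5216, -0.0494, 0.3364]
tcp_rot: [1.0, 0.0, 0.001, 0.0]
contact_force: [0.6, -0.1, 0.0]
opening: 1.003
finger_force: 0.0
```

Call:
arm_command(steps=[{"translation": [0, -0.025, 0], "twist": [0, 0, 0], "fingers": 1}, {"translation": [0, -0.025, 0], "twist": [0, 0, 0], "fingers": 1}, {"translation": [0, -0.025, 0], "twist": [0, 0, 0], "fingers": 1}])

```text
time: 2.58
eef_pos: [0.5206, -0.0338, 0.3351]
tcp_rot: [1.0, -0.0, -0.0, 0.0]
contact_force: [0.5, -0.7, -0.2]
opening: 1.0
finger_force: 0.0
```

Run:
```python
from h import *
s=get_state();print(s["eef_pos"],s["time"]);p=wristify(read_camera("wrist"),s)
np.savez("disp.npz",**{k:p[k] for k in("K","k1","R","t","pixels")})
cv2.imwrite("pics/w1.png",cv2.resize(p["pixels"],None,fx=1.5,fy=1.5,interpolation=cv2.INTER_CUBIC)[:,:,::-1])
```

```text
[ 0.52063844 -0.03379242  0.33513469] 2.575
```

View pics/w1.png

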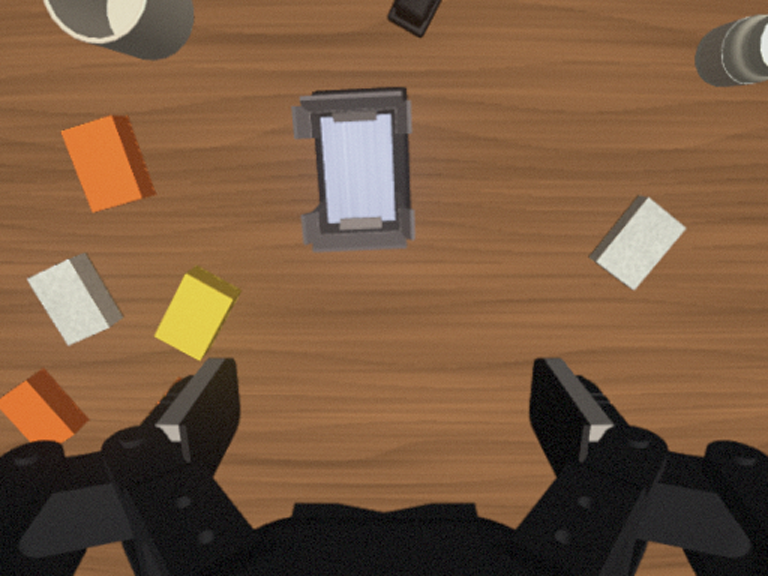

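The wrist picture (1.5x) shows the dispenser well with the platform at about (360,168) and its catches at (355,115) and (362,223). The thick pad is at (70,300) and the thin pad at (640,243). I'll measure all three here.

```bash
cat >> h.py <<'E'
def load(f):
    d=np.load(f);return {k:d[k] for k in d}
def topface(p,rc,z,tol=22,up=4):
    "flood-segment a face at pixel rc (original scale), back-project contour to height z, min-area rectangle"
    im=cv2.resize(p["pixels"],None,fx=up,fy=up,interpolation=cv2.INTER_CUBIC);im=cv2.medianBlur(im,9)
    m=np.zeros((im.shape[0]+2,im.shape[1]+2),np.uint8)
    cv2.floodFill(im.copy(),m,(int(rc[1]*up),int(rc[0]*up)),0,(tol,)*3,(tol,)*3,4|cv2.FLOODFILL_FIXED_RANGE|cv2.FLOODFILL_MASK_ONLY|(1<<8))
    m=cv2.morphologyEx(m[1:-1,1:-1],cv2.MORPH_CLOSE,np.ones((9,9)));m=cv2.morphologyEx(m,cv2.MORPH_OPEN,np.ones((15,15)))
    c=max(cv2.findContours(m,cv2.RETR_EXTERNAL,cv2.CHAIN_APPROX_NONE)[0],key=cv2.contourArea)[:,0]
    X=np.array([at(p,((v+.5)/up-.5,(u+.5)/up-.5),z)[:2] for u,v in c])
    (x,y),(w,h),a=cv2.minAreaRect((X*1000).astype(np.float32))
    if w<h:w,h,a=h,w,a+90
    return np.round([x,y],1),round(w,1),round(h,1),round((a+90)%180-90,1)
E
python3 - <<'E'
from h import *
p=load("disp.npz")
for t in(18,28,40,55):
  print(t,"plat",topface(p,(168/1.5,360/1.5),.109,t),"thick",topface(p,(300/1.5,68/1.5),.03,t),"thin",topface(p,(243/1.5,640/1.5),.02,t))
# lines of interest: outer channel ends
c=p["pixels"][50:180,180:300];cv2.imwrite("pics/w1c.png",cv2.resize(c,None,fx=5,fy=4.6*1,interpolation=cv2.INTER_CUBIC)[:,:,::-1])
E
```

```text
18 plat (array([565.5, -14.9]), 74.8, 48.8, 2.9) thick (array([434.8, 276. ]), 74.7, 49.7, 23.2) thin (array([ 490.9, -279.4]), 74.2, 49.5, -35.0)
28 plat (array([565.6, -15. ]), 75.3, 49.4, 2.8) thick (array([434.8, 276. ]), 75.3, 50.2, 23.1) thin (array([ 490.9, -279.4]), 74.7, 49.9, -34.9)
40 plat (array([565.6, -14.9]), 75.4, 49.6, 2.7) thick (array([434.8, 275.9]), 75.7, 50.7, 23.3) thin (array([ 490.9, -279.4]), 75.1, 50.5, -34.9)
55 plat (array([565.6, -14.9]), 75.9, 50.2, 2.7) thick (array([434.7, 275.9]), 76.1, 51.3, 23.3) thin (array([ 490.9, -279.4]), 75.8, 50.9, -34.7)
```

View pics/w1c.png

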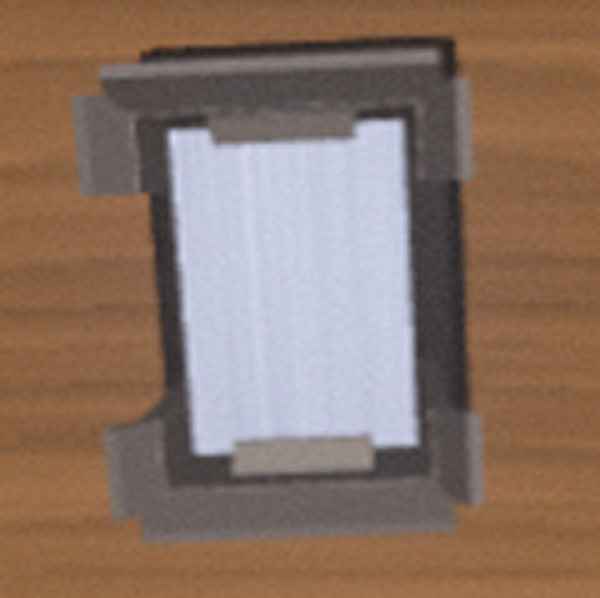

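Run:
```python
from h import *
p=read_camera("top");a=read_camera("scene")
for n,rc,rs,z in(("plat",(168,270),(195,243),.109),("thick",(224,174),(174,317),.03),("thin",(200,358),(223,148),.02)):
  print(n,topface(p,rc,z,40,6),topface(a,rs,z,30,6))
cmd((.4348,.2759,.12),np.radians(23.3));cmd((.4348,.2759,.003),np.radians(23.3))
```

```text
plat (array([355.8, -40.9]), 866.7, 331.8, -20.9) (array([550.5, -15.2]), 45.0, 34.8, -86.1)
thick (array([436.1, 278.2]), 76.6, 51.2, 23.0) (array([439.6, 275. ]), 73.2, 47.2, 23.3)
thin (array([ 490.8, -277.5]), 75.7, 50.6, -35.0) (array([ 495.4, -280.4]), 73.7, 48.2, -34.4)
T [-0.1151, -0.4131, 0.2871] W [0.0, 0.0005, -0.3897]
T [-0.115, -0.4132, 0.4431] W [0.0, 0.0005, -0.3897]
```

Call:
arm_command(steps=[{"translation": [-0.115, -0.414, 0.287], "twist": [0, 0, -0.39], "fingers": 1}, {"translation": [-0.115, -0.414, 0.287], "twist": [0, 0, -0.39], "fingers": 1}, {"translation": [-0.115, -0.414, 0.287], "twist": [0, 0, -0.39], "fingers": 1}, {"translation": [-0.115, -0.414, 0.287], "twist": [0, 0, -0.39], "fingers": 1}, {"translation": [-0.115, -0.414, 0.287], "twist": [0, 0, -0.39], "fingers": 1}])

```text
time: 3.35
eef_pos: [0.4512, 0.2182, 0.1613]
tcp_rot: [0.979, 0.202, 0.001, 0.0]
contact_force: [0.8, 0.9, -0.0]
opening: 0.996
finger_force: 0.0
```

Run:
```python
from h import *
cmd((.435,.277,.10),np.radians(23.3))
```

```text
T [0.0111, -0.0806, 0.0817] W [0.0003, -0.001, 0.0006]
```

Call:
arm_command(steps=[{"translation": [0.011, -0.08, 0.08], "twist": [0, 0, 0], "fingers": 1}, {"translation": [0.011, -0.08, 0.08], "twist": [0, 0, 0], "fingers": 1}, {"translation": [0.011, -0.08, 0.08], "twist": [0, 0, 0], "fingers": 1}, {"translation": [0.011, -0.08, 0.08], "twist": [0, 0, 0], "fingers": 1}])

```text
time: 3.85
eef_pos: [0.437, 0.2753, 0.1038]
tcp_rot: [0.979, 0.202, 0.002, -0.0]
contact_force: [-0.5, -0.2, -0.0]
opening: 1.004
finger_force: 0.0
```

Run:
```python
from h import *
cmd((.435,.277,.003),np.radians(23.3))
s=get_state();p=wristify(read_camera("wrist"),s);print(s["eef_pos"])
q=proj(p,[[.4348,.276,.03]])[0][::-1];print(q,topface(p,q,.03,30),topface(p,q,.03,45))
```

```text
T [-0.0019, -0.0032, 0.1344] W [0.0006, -0.0029, 0.0011]
[0.43695985 0.27529886 0.10383837]
[197.33924369 254.31707296] (array([435.1, 276.2]), 75.2, 50.2, 23.2) (array([435. , 276.2]), 75.5, 50.6, 23.2)
```

Call:
arm_command(steps=[{"translation": [-0.002, -0.002, 0.07], "twist": [0, 0, 0], "fingers": 1}, {"translation": [-0.002, -0.002, 0.13], "twist": [0, 0, 0], "fingers": 1}, {"translation": [-0.002, -0.002, 0.132], "twist": [0, 0, 0], "fingers": 1}, {"translation": [-0.002, -0.002, 0.132], "twist": [0, 0, 0], "fingers": 1}])

```text
time: 4.4
eef_pos: [0.4351, 0.2769, 0.0052]
tcp_rot: [0.979, 0.203, 0.002, -0.0]
contact_force: [0.6, 0.8, 0.1]
opening: 0.999
finger_force: 0.0
```

Call:
arm_command(steps=[{"translation": [0, 0, 0], "twist": [0, 0, 0], "fingers": -1}, {"translation": [0, 0, 0], "twist": [0, 0, 0], "fingers": -1}, {"translation": [0, 0, 0], "twist": [0, 0, 0], "fingers": -1}, {"translation": [0, 0, 0], "twist": [0, 0, 0], "fingers": -1}, {"translation": [0, 0, 0], "twist": [0, 0, 0], "fingers": -1}], grip_force=50)

```text
time: 5.03
eef_pos: [0.4347, 0.2774, 0.0052]
tcp_rot: [0.979, 0.203, 0.002, -0.0]
contact_force: [-0.9, -0.6, 6.1]
opening: 0.584
finger_force: 54.0
```

Run:
```python
from h import *
cmd((.5656,-.0145,.21),np.radians(2.75))
```

```text
T [0.0061, 0.4266, -0.2729] W [-0.0003, -0.0034, 0.3452]
```

Call:
arm_command(steps=[{"translation": [0, 0, -0.08], "twist": [0, 0, 0], "fingers": -1}, {"translation": [0, 0.02, -0.16], "twist": [0, 0, 0], "fingers": -1}, {"translation": [0, 0.08, -0.22], "twist": [0, -0.003, 0.1], "fingers": -1}, {"translation": [0.002, 0.14, -0.273], "twist": [0, -0.003, 0.2], "fingers": -1}, {"translation": [0.004, 0.22, -0.273], "twist": [0, -0.003, 0.345], "fingers": -1}])

```text
time: 5.65
eef_pos: [0.5041, 0.1262, 0.2131]
tcp_rot: [1.0, 0.023, 0.003, 0.0]
contact_force: [1.1, -0.3, -1.8]
opening: 0.59
finger_force: 53.1
```

Run:
```python
from h import *
cmd((.5656,-.0145,.21),np.radians(2.75));s=get_state();print(s["opening"],s["contact_force"],s["eef_pos"])
```

```text
T [0.0734, 0.1911, 0.0047] W [0.0002, -0.0066, -0.0024]
0.589867945659742 [ 1.14444068 -0.328373   -1.7733078 ] [0.50410148 0.12617071 0.21309051]
```

Call:
arm_command(steps=[{"translation": [0.074, 0.191, 0.003], "twist": [0, -0.006, -0.002], "fingers": -1}, {"translation": [0.074, 0.191, 0.003], "twist": [0, -0.006, -0.002], "fingers": -1}, {"translation": [0.074, 0.191, 0.003], "twist": [0, -0.006, -0.002], "fingers": -1}, {"translation": [0.074, 0.191, 0.003], "twist": [0, -0.006, -0.002], "fingers": -1}, {"translation": [0.074, 0.191, 0.003], "twist": [0, -0.006, -0.002], "fingers": -1}])

```text
time: 6.28
eef_pos: [0.5632, -0.0131, 0.2052]
tcp_rot: [1.0, 0.025, -0.005, 0.0]
contact_force: [-0.1, 0.1, -0.8]
opening: 0.584
finger_force: 53.1
```

Run:
```python
from h import *
s=get_state();p=wristify(read_camera("wrist"),s);print(s["eef_pos"],s["time"],Ro.from_quat(s["tcp_rot"]).as_rotvec())
cmd((.5656,-.0145,.165),np.radians(2.75))
im=p["pixels"].copy()
a=np.radians(2.75);c=np.array([.5656,-.0149])
for z in(.143,):
  B=box(*c,a,.080,.055,z)[4:]
  cv2.polylines(im,[np.round(proj(p,B)*8).astype(np.int32)],True,(255,0,0),1,cv2.LINE_AA,3)
cv2.imwrite("pics/w2.png",cv2.resize(im,None,fx=1.56,fy=1.56,interpolation=cv2.INTER_CUBIC)[:,:,::-1])
```

```text
[ 0.56318562 -0.01305995  0.20517569] 6.275 [ 3.1404786   0.07909981 -0.01606081]
T [0.0036, 0.0026, 0.0537] W [0.0, 0.0095, 0.0031]
```

View pics/w2.png

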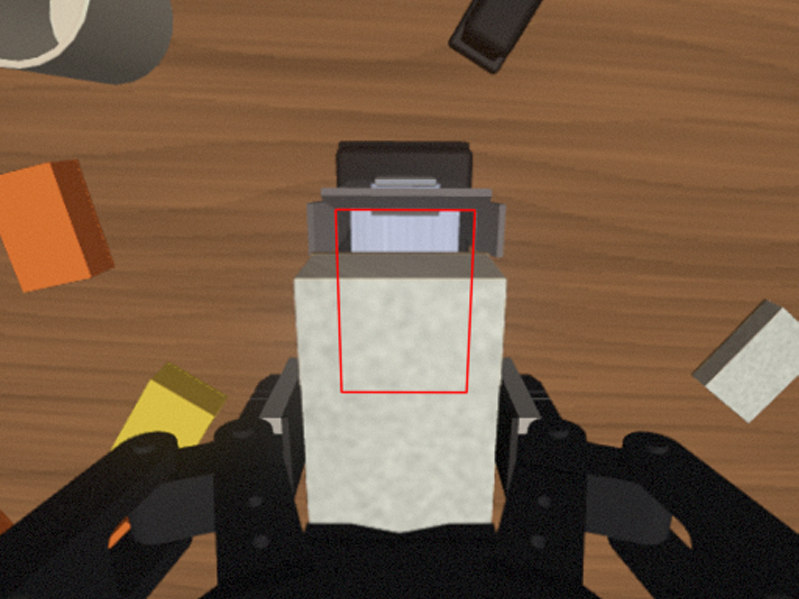

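The red well outline at z=143 sits on the far wall's inner edge (row ~210, cols 336-476). The pad is held centred at col 400. I'll lower it to just above the flares and check that the camera and hand agree.

Run:
```python
from h import *
s=get_state();p=wristify(read_camera("wrist"),s)
G=Ro.from_quat(s["tcp_rot"])
for x,z in((.038,-.025),(.038,.005)):
  print((proj(p,s["eef_pos"]+G.apply([[x,-.0255,z],[x,.0255,z]]))*1.56).round(1).tolist())
cmd((.5656,-.0145,.165),np.radians(2.75))
```

```text
[[290.7, 277.2], [507.1, 277.5]]
[[311.6, 251.0], [486.6, 251.2]]
T [0.0035, 0.0028, 0.0538] W [0.0002, 0.0093, 0.0036]
```

Call:
arm_command(steps=[{"translation": [0.0035, 0.0025, 0.025], "twist": [0, 0.009, 0.003], "fingers": -1}, {"translation": [0.0035, 0.0025, 0.05], "twist": [0, 0.009, 0.003], "fingers": -1}, {"translation": [0.0035, 0.0025, 0.05], "twist": [0, 0.009, 0.003], "fingers": -1}, {"translation": [0.0035, 0.0025, 0.05], "twist": [0, 0.009, 0.003], "fingers": -1}])

```text
time: 6.88
eef_pos: [0.5662, -0.0152, 0.1682]
tcp_rot: [1.0, 0.024, 0.0, 0.0]
contact_force: [0.1, 0.5, -1.1]
opening: 0.586
finger_force: 53.1
```

Run:
```python
from h import *
cmd((.5656,-.0147,.133),np.radians(2.75));s=get_state();print(s["eef_pos"],s["contact_force"])
```

```text
T [-0.0008, -0.0008, 0.047] W [0.0006, -0.0003, -0.0004]
[ 0.56624771 -0.01522117  0.16821545] [ 0.0889419   0.47855169 -1.08763927]
```

Aligned. I'll lower it in small steps and watch the force.

Call:
arm_command(steps=[{"translation": [-0.0007, -0.0006, 0.015], "twist": [0, 0, 0], "fingers": -1}, {"translation": [-0.0007, -0.0006, 0.03], "twist": [0, 0, 0], "fingers": -1}, {"translation": [-0.0007, -0.0006, 0.04], "twist": [0, 0, 0], "fingers": -1}, {"translation": [-0.0007, -0.0006, 0.04], "twist": [0, 0, 0], "fingers": -1}])

```text
time: 7.38
eef_pos: [0.5649, -0.0151, 0.1367]
tcp_rot: [1.0, 0.023, -0.001, -0.0]
contact_force: [1.1, -0.4, -1.4]
opening: 0.588
finger_force: 53.1
```

Call:
arm_command(steps=[{"translation": [0, 0, 0.006], "twist": [0, 0, 0], "fingers": -1}, {"translation": [0, 0, 0.01], "twist": [0, 0, 0], "fingers": -1}, {"translation": [0, 0, 0.01], "twist": [0, 0, 0], "fingers": -1}])

```text
time: 7.75
eef_pos: [0.5656, -0.0152, 0.1303]
tcp_rot: [1.0, 0.023, -0.0, 0.0]
contact_force: [0.0, -0.1, -1.2]
opening: 0.584
finger_force: 53.1
```

Call:
arm_command(steps=[{"translation": [0, 0, 0.002], "twist": [0, 0, 0], "fingers": -1}, {"translation": [0, 0, 0.002], "twist": [0, 0, 0], "fingers": -1}])

```text
time: 8.0
eef_pos: [0.5659, -0.0152, 0.1294]
tcp_rot: [1.0, 0.024, 0.0, 0.0]
contact_force: [0.3, 0.5, 0.1]
opening: 0.588
finger_force: 53.3
```

Call:
arm_command(steps=[{"translation": [0, 0, 0], "twist": [0, 0, 0], "fingers": 1}, {"translation": [0, 0, 0], "twist": [0, 0, 0], "fingers": 1}, {"translation": [0, 0, 0], "twist": [0, 0, 0], "fingers": 1}, {"translation": [0, 0, -0.05], "twist": [0, 0, 0], "fingers": 1}, {"translation": [0, 0, -0.11], "twist": [0, 0, 0], "fingers": 1}])

```text
time: 8.62
eef_pos: [0.5647, -0.015, 0.211]
tcp_rot: [1.0, 0.023, -0.001, -0.0]
contact_force: [1.2, -0.7, -0.1]
opening: 0.999
finger_force: 0.0
```

Call:
arm_command(steps=[{"translation": [0, 0, 0], "twist": [0, 0, 0], "fingers": -1}, {"translation": [0, 0, 0], "twist": [0, 0, 0], "fingers": -1}, {"translation": [0, 0, 0], "twist": [0, 0, 0], "fingers": -1}, {"translation": [0, 0, 0], "twist": [0, 0, 0], "fingers": -1}, {"translation": [0, 0, 0], "twist": [0, 0, 0], "fingers": -1}], grip_force=30)

```text
time: 9.25
eef_pos: [0.5653, -0.0151, 0.2106]
tcp_rot: [1.0, 0.023, -0.001, 0.0]
contact_force: [-0.8, -0.0, 0.4]
opening: 0.001
finger_force: 0.0
```

Run:
```python
from h import *
s=get_state();p=wristify(read_camera("wrist"),s);print(s["eef_pos"],s["opening"])
cmd((.5656,-.015,.16),np.radians(2.75))
cv2.imwrite("pics/w3.png",cv2.resize(p["pixels"],None,fx=1.3,fy=1.3)[:,:,::-1])
```

```text
[ 0.56526141 -0.01505197  0.21059686] 0.0006029950888803444
T [0.0004, -0.0001, 0.0678] W [0.0003, 0.0009, -0.001]
```

View pics/w3.png

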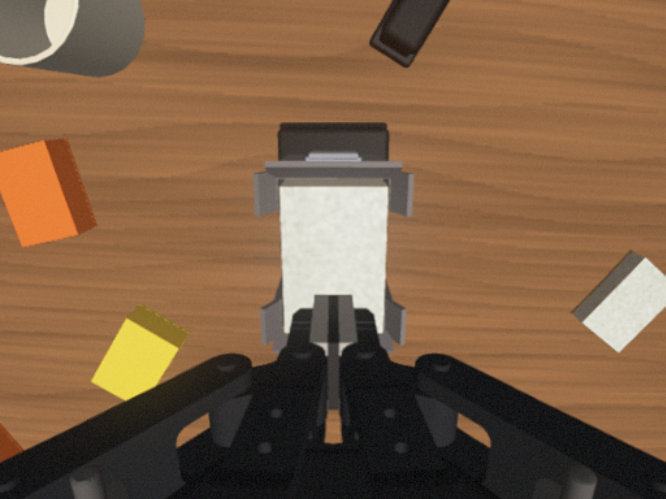

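The pad sits squarely in the mouth (centre ~(334,255)) between the flares. The fingers are shut above it, so I'll push.

Call:
arm_command(steps=[{"translation": [0, 0, 0.05], "twist": [0, 0, 0], "fingers": -1}, {"translation": [0, 0, 0.068], "twist": [0, 0, 0], "fingers": -1}, {"translation": [0, 0, 0.078], "twist": [0, 0, 0], "fingers": -1}, {"translation": [0, 0, 0.085], "twist": [0, 0, 0], "fingers": -1}, {"translation": [0, 0, 0.092], "twist": [0, 0, 0], "fingers": -1}])

```text
time: 9.93
eef_pos: [0.567, -0.0154, 0.1446]
tcp_rot: [1.0, 0.024, 0.002, 0.001]
contact_force: [-0.5, 0.7, 2.4]
opening: -0.001
finger_force: 1.3
```

Call:
arm_command(steps=[{"translation": [0, 0, 0.008], "twist": [0, 0, 0], "fingers": -1}, {"translation": [0, 0, 0.016], "twist": [0, 0, 0], "fingers": -1}, {"translation": [0, 0, 0.024], "twist": [0, 0, 0], "fingers": -1}, {"translation": [0, 0, 0.03], "twist": [0, 0, 0], "fingers": -1}, {"translation": [0, 0, 0.03], "twist": [0, 0, 0], "fingers": -1}])

```text
time: 10.55
eef_pos: [0.5671, -0.0153, 0.1212]
tcp_rot: [1.0, 0.023, 0.002, 0.001]
contact_force: [0.8, -0.7, 4.2]
opening: 0.006
finger_force: 2.4
```

Call:
arm_command(steps=[{"translation": [0, 0, 0.006], "twist": [0, 0, 0], "fingers": -1}, {"translation": [0, 0, 0.012], "twist": [0, 0, 0], "fingers": -1}, {"translation": [0, 0, 0.017], "twist": [0, 0, 0], "fingers": -1}, {"translation": [0, 0, 0.017], "twist": [0, 0, 0], "fingers": -1}])

```text
time: 11.05
eef_pos: [0.5671, -0.0153, 0.1089]
tcp_rot: [1.0, 0.023, 0.002, 0.001]
contact_force: [-0.7, 0.6, 8.1]
opening: -0.001
finger_force: 3.9
```

Run:
```python
from h import *
s=get_state();print(s["eef_pos"],s["contact_force"],s["wrist_torque"])
```

```text
[ 0.56712259 -0.01534807  0.10888242] [-0.74352044  0.60956319  8.1074332 ] [ 0.15292059  0.13704464 -0.01369119]
```

Call:
arm_command(steps=[{"translation": [0, 0, 0.004], "twist": [0, 0, 0], "fingers": -1}, {"translation": [0, 0, 0.004], "twist": [0, 0, 0], "fingers": -1}, {"translation": [0, 0, -0.04], "twist": [0, 0, 0], "fingers": -1}, {"translation": [0, 0, -0.12], "twist": [0, 0, 0], "fingers": 1}, {"translation": [0, 0, -0.2], "twist": [0, 0, 0], "fingers": 1}])

```text
time: 11.68
eef_pos: [0.565, -0.015, 0.2576]
tcp_rot: [1.0, 0.023, -0.001, 0.0]
contact_force: [-0.0, -0.6, 0.5]
opening: 0.421
finger_force: 0.0
```

Run:
```python
from h import *
s=get_state();p=wristify(read_camera("wrist"),s);print(s["eef_pos"],s["opening"])
q=proj(p,[[.5656,-.0149,.115]])[0][::-1]
for t in(30,45):print(topface(p,q,.115,t))
q=proj(p,[[.491,-.2794,.02]])[0][::-1];print(q)
if 0<q[1]<512:print(topface(p,q,.02,45))
cmd((.491,-.279,.20),np.radians(-34.8))
cv2.imwrite("pics/w4.png",cv2.resize(p["pixels"][60:330,130:400],None,fx=2.2,fy=2.2,interpolation=cv2.INTER_CUBIC)[:,:,::-1])
```

```text
[ 0.56502264 -0.01501446  0.25756968] 0.420950344708876
(array([565.1, -15.9]), 74.0, 50.4, 2.8)
(array([565.1, -15.9]), 74.4, 50.8, 2.7)
[219.84952165 461.84307593]
(array([ 491.2, -279.4]), 75.4, 50.4, -34.6)
T [-0.1222, 0.3453, 0.0913] W [-0.0005, -0.0149, 0.6251]
```

View pics/w4.png

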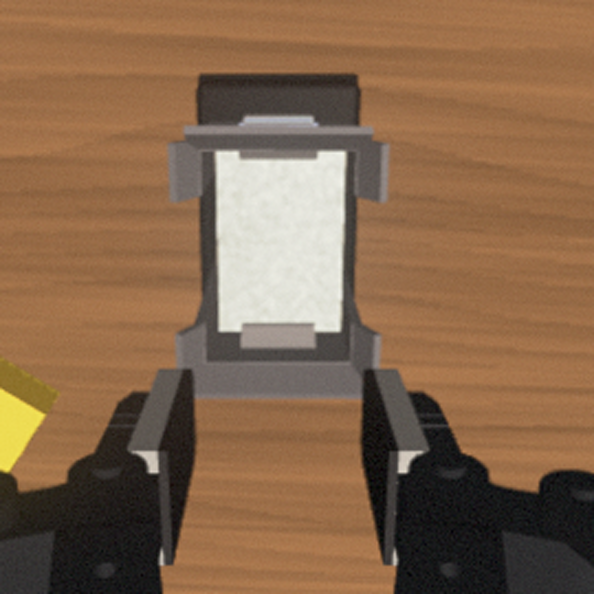

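The thick pad is home: both catches at crop (278,155) and (278,335) cover its ends. Now the thin pad.

Call:
arm_command(steps=[{"translation": [-0.122, 0.345, 0.04], "twist": [0, 0, 0.62], "fingers": 1}, {"translation": [-0.122, 0.345, 0.09], "twist": [0, 0, 0.62], "fingers": 1}, {"translation": [-0.122, 0.345, 0.09], "twist": [0, 0, 0.62], "fingers": 1}, {"translation": [-0.122, 0.345, 0.09], "twist": [0, 0, 0.62], "fingers": 1}, {"translation": [-0.122, 0.345, 0.09], "twist": [0, 0, 0.62], "fingers": 1}])

```text
time: 12.35
eef_pos: [0.4847, -0.2801, 0.1878]
tcp_rot: [0.955, -0.298, -0.001, 0.0]
contact_force: [-0.3, -0.5, -0.5]
opening: 1.001
finger_force: 0.0
```

Call:
arm_command(steps=[{"translation": [0, 0.015, 0.06], "twist": [0, 0, 0], "fingers": 1}, {"translation": [0, 0.015, 0.12], "twist": [0, 0, 0], "fingers": 1}, {"translation": [0, 0.015, 0.12], "twist": [0, 0, 0], "fingers": 1}, {"translation": [0, 0.015, 0.12], "twist": [0, 0, 0], "fingers": 1}])

```text
time: 12.85
eef_pos: [0.4808, -0.2876, 0.101]
tcp_rot: [0.955, -0.296, 0.001, 0.001]
contact_force: [0.6, 0.3, 1.3]
opening: 1.0
finger_force: 0.0
```

Run:
```python
from h import *
s=get_state();p=wristify(read_camera("wrist"),s);print(s["eef_pos"],s["opening"])
q=proj(p,[[.491,-.2794,.02]])[0][::-1];print(q,topface(p,q,.02,30),topface(p,q,.02,45))
cmd((.491,-.2792,.004),np.radians(-34.8))
```

```text
[ 0.48075377 -0.28762912  0.10101212] 1.0000410168071987
[186.8411171  236.87463984] (array([ 490.6, -280.2]), 75.1, 50.2, -34.9) (array([ 490.6, -280.2]), 75.5, 50.6, -34.8)
T [0.0034, -0.0171, 0.1306] W [0.0008, -0.004, 0.0053]
```

Call:
arm_command(steps=[{"translation": [0.0035, -0.016, 0.04], "twist": [0, -0.003, 0.004], "fingers": 1}, {"translation": [0.0035, -0.016, 0.1], "twist": [0, -0.003, 0.004], "fingers": 1}, {"translation": [0.0035, -0.016, 0.129], "twist": [0, -0.003, 0.004], "fingers": 1}, {"translation": [0.0035, -0.016, 0.129], "twist": [0, -0.003, 0.004], "fingers": 1}])

```text
time: 13.4
eef_pos: [0.4893, -0.2787, 0.0033]
tcp_rot: [0.954, -0.298, -0.002, -0.0]
contact_force: [-0.0, 0.2, 0.0]
opening: 1.0
finger_force: 0.0
```

Call:
arm_command(steps=[{"translation": [0, 0, 0], "twist": [0, 0, 0], "fingers": -1}, {"translation": [0, 0, 0], "twist": [0, 0, 0], "fingers": -1}, {"translation": [0, 0, 0], "twist": [0, 0, 0], "fingers": -1}, {"translation": [0, 0, 0], "twist": [0, 0, 0], "fingers": -1}, {"translation": [0, 0, 0], "twist": [0, 0, 0], "fingers": -1}], grip_force=50)

```text
time: 14.02
eef_pos: [0.4906, -0.2802, 0.0056]
tcp_rot: [0.954, -0.299, 0.001, 0.001]
contact_force: [-0.8, 0.6, 7.1]
opening: 0.579
finger_force: 54.1
```

Call:
arm_command(steps=[{"translation": [0, 0, -0.08], "twist": [0, 0, 0], "fingers": -1}, {"translation": [0, 0, -0.16], "twist": [0, 0, 0], "fingers": -1}, {"translation": [0, 0, -0.24], "twist": [0, 0, 0], "fingers": -1}, {"translation": [0, 0, -0.27], "twist": [0, 0, 0], "fingers": -1}])

```text
time: 14.52
eef_pos: [0.491, -0.2804, 0.2113]
tcp_rot: [0.954, -0.299, 0.003, 0.001]
contact_force: [-0.1, -0.1, -0.3]
opening: 0.581
finger_force: 53.3
```

Run:
```python
from h import *
s=get_state();p=wristify(read_camera("wrist"),s);print(s["eef_pos"],s["opening"])
np.savez("held.npz",**{k:p[k] for k in("K","k1","R","t","pixels")})
e=s["eef_pos"];q=proj(p,[e+[0,0,.015]])[0][::-1];q[0]-=25;print(topface(p,q,e[2]+.015,40))
cmd((.5656,-.015,.21),np.radians(2.75))
```

```text
[ 0.49104938 -0.28038705  0.21130639] 0.5814094897859465
(array([ 491.3, -281.6]), 74.8, 50.2, -34.6)
T [-0.121, -0.3474, 0.0025] W [0.0039, -0.0072, -0.6249]
```

Call:
arm_command(steps=[{"translation": [-0.121, -0.347, 0], "twist": [0.003, -0.006, -0.623], "fingers": -1}, {"translation": [-0.121, -0.347, 0], "twist": [0.003, -0.006, -0.623], "fingers": -1}, {"translation": [-0.121, -0.347, 0], "twist": [0.003, -0.006, -0.623], "fingers": -1}, {"translation": [-0.121, -0.347, 0], "twist": [0.003, -0.006, -0.623], "fingers": -1}, {"translation": [-0.121, -0.347, 0], "twist": [0.003, -0.006, -0.623], "fingers": -1}])

```text
time: 15.2
eef_pos: [0.5628, -0.0103, 0.2045]
tcp_rot: [1.0, 0.025, -0.005, -0.003]
contact_force: [0.6, -0.3, -0.9]
opening: 0.582
finger_force: 53.3
```

Call:
arm_command(steps=[{"translation": [0, 0, 0], "twist": [0, 0, 0], "fingers": -1}, {"translation": [0, 0, 0], "twist": [0, 0, 0], "fingers": -1}])

```text
time: 15.45
eef_pos: [0.5627, -0.0141, 0.2049]
tcp_rot: [1.0, 0.023, -0.004, -0.003]
contact_force: [0.7, -0.2, -0.5]
opening: 0.579
finger_force: 53.3
```

Run:
```python
from h import *
s=get_state();print(s["eef_pos"],s["opening"])
cmd((.5656,-.015,.168),np.radians(2.75))
```

```text
[ 0.56269394 -0.01411894  0.20493515] 0.578555615112995
T [0.0042, 0.0016, 0.0492] W [-0.0058, 0.0083, -0.0023]
```

Call:
arm_command(steps=[{"translation": [0.004, 0.0016, 0.02], "twist": [-0.0055, 0.008, -0.002], "fingers": -1}, {"translation": [0.004, 0.0016, 0.044], "twist": [-0.0055, 0.008, -0.002], "fingers": -1}, {"translation": [0.004, 0.0016, 0.044], "twist": [-0.0055, 0.008, -0.002], "fingers": -1}, {"translation": [0.004, 0.0016, 0.044], "twist": [-0.0055, 0.008, -0.002], "fingers": -1}])

```text
time: 15.95
eef_pos: [0.566, -0.0147, 0.1724]
tcp_rot: [1.0, 0.024, 0.0, -0.0]
contact_force: [0.1, -0.8, -1.2]
opening: 0.583
finger_force: 53.3
```

Run:
```python
from h import *
s=get_state();print(s["eef_pos"],s["opening"])
cmd((.5656,-.015,.130),np.radians(2.75))
```

```text
[ 0.56595456 -0.01471116  0.17236098] 0.5833717124161124
T [-0.0005, 0.0004, 0.0565] W [-0.0006, -0.0005, -0.0005]
```

Call:
arm_command(steps=[{"translation": [-0.0005, 0.0004, 0.018], "twist": [0, 0, 0], "fingers": -1}, {"translation": [-0.0005, 0.0004, 0.036], "twist": [0, 0, 0], "fingers": -1}, {"translation": [-0.0005, 0.0004, 0.05], "twist": [0, 0, 0], "fingers": -1}, {"translation": [-0.0005, 0.0004, 0.056], "twist": [0, 0, 0], "fingers": -1}, {"translation": [-0.0005, 0.0004, 0.056], "twist": [0, 0, 0], "fingers": -1}])

```text
time: 16.58
eef_pos: [0.5656, -0.0146, 0.1305]
tcp_rot: [1.0, 0.024, 0.0, -0.0]
contact_force: [-0.8, 0.2, 0.2]
opening: 0.585
finger_force: 53.4
```

Call:
arm_command(steps=[{"translation": [0, 0, 0], "twist": [0, 0, 0], "fingers": 1}, {"translation": [0, 0, 0], "twist": [0, 0, 0], "fingers": 1}, {"translation": [0, 0, 0], "twist": [0, 0, 0], "fingers": 1}, {"translation": [0, 0, -0.05], "twist": [0, 0, 0], "fingers": 1}, {"translation": [0, 0, -0.11], "twist": [0, 0, 0], "fingers": 1}])

```text
time: 17.2
eef_pos: [0.5648, -0.0146, 0.213]
tcp_rot: [1.0, 0.024, -0.001, -0.001]
contact_force: [0.9, 0.5, 0.5]
opening: 0.999
finger_force: 0.0
```

Call:
arm_command(steps=[{"translation": [0, 0, 0], "twist": [0, 0, 0], "fingers": -1}, {"translation": [0, 0, 0], "twist": [0, 0, 0], "fingers": -1}, {"translation": [0, 0, 0], "twist": [0, 0, 0], "fingers": -1}, {"translation": [0, 0, 0], "twist": [0, 0, 0], "fingers": -1}, {"translation": [0, 0, 0], "twist": [0, 0, 0], "fingers": -1}], grip_force=30)

```text
time: 17.82
eef_pos: [0.5653, -0.0147, 0.2123]
tcp_rot: [1.0, 0.024, -0.0, -0.0]
contact_force: [-0.1, -0.0, -0.4]
opening: -0.0
finger_force: 0.0
```

Run:
```python
from h import *
s=get_state();p=wristify(read_camera("wrist"),s);print(s["eef_pos"],s["opening"])
cmd((.5656,-.015,.15),np.radians(2.75))
cv2.imwrite("pics/w5.png",cv2.resize(p["pixels"],None,fx=1.3,fy=1.3)[:,:,::-1])
```

```text
[ 0.5653119  -0.01470641  0.21234483] -0.00015943649266193975
T [0.0002, 0.0005, 0.0835] W [-0.0007, -0.0001, 0.0001]
```

View pics/w5.png

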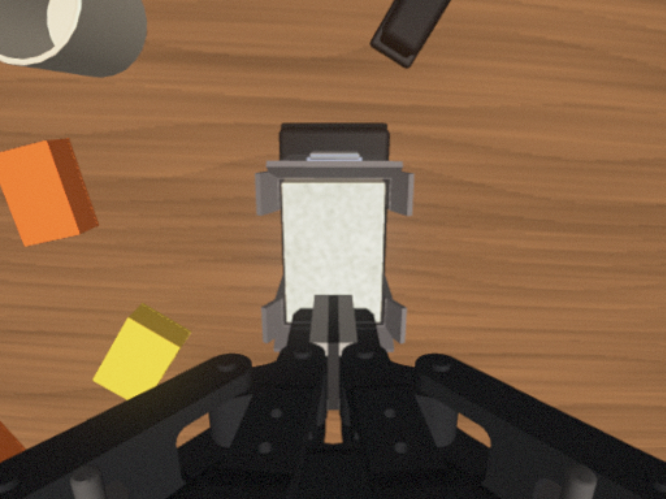

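The thin pad sits level in the mouth (centre ~(334,250)). I'll push it home.

Call:
arm_command(steps=[{"translation": [0, 0, 0.06], "twist": [0, 0, 0], "fingers": -1}, {"translation": [0, 0, 0.082], "twist": [0, 0, 0], "fingers": -1}, {"translation": [0, 0, 0.09], "twist": [0, 0, 0], "fingers": -1}, {"translation": [0, 0, 0.098], "twist": [0, 0, 0], "fingers": -1}, {"translation": [0, 0, 0.106], "twist": [0, 0, 0], "fingers": -1}])

```text
time: 18.5
eef_pos: [0.5672, -0.015, 0.1375]
tcp_rot: [1.0, 0.024, 0.002, 0.0]
contact_force: [-0.3, 0.4, 6.2]
opening: -0.001
finger_force: 3.2
```

Call:
arm_command(steps=[{"translation": [0, 0, 0.008], "twist": [0, 0, 0], "fingers": -1}, {"translation": [0, 0, 0.016], "twist": [0, 0, 0], "fingers": -1}, {"translation": [0, 0, 0.024], "twist": [0, 0, 0], "fingers": -1}, {"translation": [0, 0, 0.03], "twist": [0, 0, 0], "fingers": -1}, {"translation": [0, 0, 0.034], "twist": [0, 0, 0], "fingers": -1}])

```text
time: 19.12
eef_pos: [0.5681, -0.0151, 0.1134]
tcp_rot: [1.0, 0.024, 0.003, 0.0]
contact_force: [-4.9, 1.8, 12.8]
opening: -0.001
finger_force: 6.6
```

Call:
arm_command(steps=[{"translation": [0, 0, 0.004], "twist": [0, 0, 0], "fingers": -1}, {"translation": [0, 0, 0.008], "twist": [0, 0, 0], "fingers": -1}, {"translation": [0, 0, 0.009], "twist": [0, 0, 0], "fingers": -1}, {"translation": [0, 0, 0.009], "twist": [0, 0, 0], "fingers": -1}])

```text
time: 19.62
eef_pos: [0.5681, -0.0151, 0.1067]
tcp_rot: [1.0, 0.024, 0.003, 0.0]
contact_force: [-5.4, -0.2, 13.1]
opening: 0.001
finger_force: 6.8
```

Call:
arm_command(steps=[{"translation": [0, 0, -0.006], "twist": [0, 0, 0], "fingers": -1}, {"translation": [0, 0, -0.03], "twist": [0, 0, 0], "fingers": -1}, {"translation": [0, 0, -0.09], "twist": [0, 0, 0], "fingers": -1}, {"translation": [0, 0, -0.17], "twist": [0, 0, 0], "fingers": 0}, {"translation": [0, 0, -0.24], "twist": [0, 0, 0], "fingers": 1}])

```text
time: 20.25
eef_pos: [0.5659, -0.0149, 0.2851]
tcp_rot: [1.0, 0.024, 0.002, 0.0]
contact_force: [0.4, 0.4, 0.1]
opening: 0.421
finger_force: 0.0
```

Run:
```python
from h import *
s=get_state();p=wristify(read_camera("wrist"),s);print(s["eef_pos"],s["opening"])
q=proj(p,[[.5656,-.0149,.115]])[0][::-1];print(topface(p,q,.115,40))
a=read_camera("scene")["pixels"][150:280,190:300]
w=cv2.resize(p["pixels"][60:330,130:400],(400,400),interpolation=cv2.INTER_CUBIC)
cv2.imwrite("pics/w6.png",np.hstack([w,cv2.resize(a,(338,400),interpolation=cv2.INTER_CUBIC)])[:,:,::-1])
```

```text
[ 0.56585061 -0.01485482  0.28506303] 0.42139121682685426
(array([566.4, -15.1]), 72.3, 50.9, 2.8)
```

View pics/w6.png

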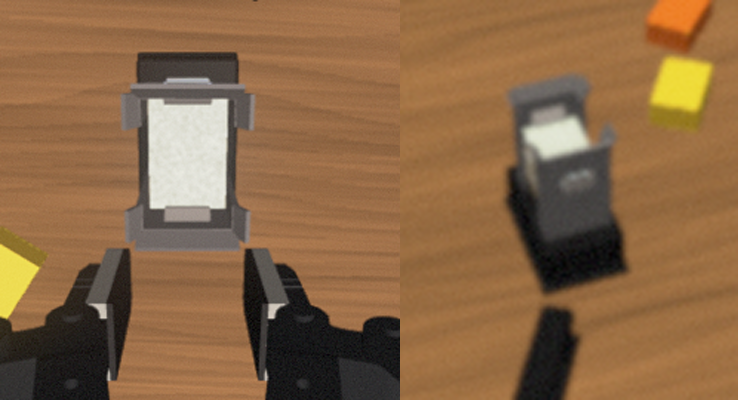

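Both catches are shut over the thin pad's ends at (188,101) and (188,213). Its width scales correctly at the lips' height and the gripper is clear, so I'm handing in.

```bash
python3 -c "
from plant import sign_off;print(sign_off())"
```

```text
the job is handed in; nothing more can be done
None
```

I refilled the dispenser with the thick pad and then the thin pad on top, saw both catches shut over each pad, touched none of the bystanders, and handed the job in after about 20 s of robot time; the verdict was not shown.

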